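# Core, close, pin and clamp a split soap mould

## Robot

A 6-joint arm with a two-finger parallel gripper is mounted at the origin on a cart in front of the work surface, level with it; the furniture and walls round the work are solid. World frame = base frame: x ahead of the robot, y to its left, z up, the work surface at z = 0. Lengths are in m, angles in rad, forces in N, time in s.
With the tool pointing down it reaches from about 0.3 to 0.875 m from the base axis. Payload 6.4 kg.
Tool frame: the origin (TCP) lies midway between the tips of the shut fingers; the grasp point (between the pads) lies 19 mm behind it; z points along the fingers, y is the line along which they close (so a half turn about z gives the same grasp; the last joint's range is limited). The gripper opens to 85 mm and grips with 20 to 120 N. Pads are 22 mm wide; open, the fingers measure 114 mm over their backs; the gripper's body (76 mm by 85 mm) begins 54 mm behind the grasp point. The pads swing forward as they close: fully open they stand 13 mm farther back than shut.
Start: joints at [-1.552, 0.181, 1.607, -0, 1.354, -0.206], TCP at [0.128, -0.561, 0.231] pointing down, gripper open.
Joint ranges: [-2.99, 2.99], [-0.89, 2.07], [0.3, 2.58], [-1.14, 4.28], [0, 2.63], [-3.12, 3.12]. Speed limits (rad/s): [2.57, 2.57, 3.01, 3.14, 3.14, 3.14].

## Interface

Orientations are given as a unit quaternion [w, x, y, z].
In Python, from bench import sensors, vision, ctrl gives the robot as it stands.
- The arm moves only by the tool carry_out, never from a script. Its argument "deltas" is text: rows parted by semicolons, each of 7 numbers parted by spaces: the shift along the tool's x, y, z in mm, then the turn, a rotation vector about the tool's x, y, z in rad, then the closure, from 0 (fully open) to 1 (shut). In form: tx ty tz ax ay az claw; .... A call has 1 to 12 rows; each row is the pose to reach, as a shift and turn from the pose commanded when the call began, along the tool's axes at that moment; what a row does not reach only later rows make up. A row lasts 1/8 s, in which the tool goes at most 62.5 mm and 10.7 degrees, less where a joint would pass 70% of its speed; a pose out of reach is approached as far as the arm can. A call with a gripper value outside its range is refused whole. The fingers move at their own pace and stop on an object; the grip force is fixed at half the most. Time passes only in rows, so rows that repeat a pose let the fingers close. It gives the time, the measured TCP pose, the force, the opening and the grip force at its end, in the units of the state.
- sensors.get_obs(): the state, without advancing time (a new reading comes with each control period).
- vision.camera(name): name is "scene" or "top"; returns the picture (400x640x3 uint8, blue, green, red); there is no depth.
- vision.camera_model(name): a dict with "K" (3x3 intrinsics, pixels), "k1" (the pictures are not rectified: a ray, as slopes to the right and down, at radius r is drawn at 1 + k1 r^2 times it, then the intrinsics apply), "extrinsics" (4x4, takes a point from world to camera coordinates). Camera axes: x right, y down, z forward; pixel columns grow to the right and rows downward; lengths in m; the calibration is good to about 2 mm. A picture is of the moment at which its call begins. camera_model takes no time and is no camera call.
- ctrl.hand_in(): hands the job in; it is judged then, once.
The state is a dict: "time_s": time; "q": joint angles; "dq": joint speeds; "joint_efforts": joint torques, N m; "eef_pos": TCP position; "eef_rot": TCP orientation; "wrist_force": force on the tool from outside, world axes, zero at the start; "torque": the same for the moment, N m; "opening": opening from 0.0 (shut) to 1.0 (fully open); "grasp_force": force on a finger pad.
Only numpy, scipy, OpenCV 4.12 (cv2) and the standard library are available. Lean on these libraries where they do the work, as an engineer would, in place of code of your own. Each camera call takes 0.05 s, during which the arm holds its last target. There are 200 camera calls.

## Task

Get the split soap mould ready for filling: stand the core rod upright in the socket in the floor of the open mould and let go of it, then swing the hinged half fully shut, then push the lock pin all the way down through the aligned holes of the two lugs. Finally grip the closed mould across both halves and keep squeezing it shut: the program finishes while still holding this squeeze. Leave everything else on the bench where it is.

Things in the scene. Friction and masses are not known exactly. Their poses are not given: they have to be found in the camera images.
- mould_base: aluminium split soap mould, fixed. Base plate 190 x 48 x 16 mm; origin at the centre of its underside, x along it to the hinge end, y to the side where the hinged half opens. Fixed half at y -24 to 0 mm, hinged half when shut y 0 to +24; both x -72 to +70, from 17 to 56 mm above the bench, flat outer faces. They enclose an open-topped cavity 90 mm (x -45 to 45) by 32 mm
- socket (a point): mouth of the blind socket for the core rod, in the top of the base plate at the cavity's centre: 16 mm above the bench, 11.2 mm wide, 12 mm deep
- hinge_axis (a point): point on the upright hinge axis, 56 mm above the bench, at x = +82 mm, y = 0 in the frame of mould_base
- half_moving (a joint): angle of the hinged half (rad): 0 fully shut at its stop, more is open: its lug end swings out to +y of mould_base, clockwise from above. Starts 0.7 to 1.05. Hinge friction 0.08 N m holds it where it is left, no spring; 1 N near the lug moves it. Its outer face lies 24 mm to the +y side of the line from the hinge axis to half_hole
- half_hole (a point): centre of the mouth of the hole in the upper lug of the hinged half, on the lug's top 56 mm above the bench, 170 mm from the hinge axis; it moves with the half
- lock_hole (a point): fixed point where half_hole lies when shut, above the lower lug's hole, 56 mm above the bench, at x -88 mm, y 0 of mould_base. Lugs 30 x 30 mm beyond the halves: lower (fixed half) 16 to 36 mm, upper (hinged half) 38 to 56 mm above the bench; through holes 11.4 mm wide in both
- squeeze (a point): point in the parting plane inside the mould walls, 44 mm above the bench, 30 mm from the rod socket towards the lugs: a good place to grip across the shut halves from above (48 mm wide along y of mould_base); any place along the flat outer faces will do
- rack: beech block fixed to the bench, 45 x 120 mm, 34 mm high, origin at the centre of its underside, y along its length; two blind holes 11.2 mm wide, 20 mm deep at y -32 and +32 mm hold the core rod and the lock pin upright (either one in either hole)
- rod_center (a point): centre, half-way up, of the core rod: plain round steel rod 10 mm in diameter, 82 mm long, bevelled foot, no head, axis along z, 50 g. Starts upright in the rack, top 96 mm above the bench; fully home in the socket its foot is 4 mm and its top 86 mm above the bench
- rod_foot (a point): centre of the core rod's lower end face, 41 mm below rod_center
- pin_center (a point): half-way up the lock pin: steel, 66 mm long, 50 g; shank 10 mm in diameter, 36 mm long with tapered foot, then a stop collar 19 mm wide, 4 mm thick, then a round grip 16 mm in diameter, 26 mm tall. Starts upright in the rack, top 80 mm above the bench; fully home the collar rests on the upper lug, foot 20 mm, top 86 mm above the bench
- pin_foot (a point): centre of the lock pin's lower end face, 33 mm below pin_center
- soap_bar: green bar of soap 51 x 72 x 27 mm, bystander, origin at its underside
- soap_bar2: lilac bar of soap 51 x 72 x 27 mm, bystander, origin at its underside
- balm_tin: small round salve tin, 59 mm wide, 22 mm high, bystander
- felt_marker: felt marker lying on the bench, 134 mm long, bystander
- ph_pack: small flat yellow pack of test strips 28 x 62 x 9 mm, bystander
- tape_roll: roll of masking tape lying flat, 94 mm wide, 26 mm high, bystander

How it is judged:
By the outcome, as a careful person would: the job done as asked, in the order asked, and still so for the second after the job is handed in, while the arm keeps its last pose, push and grip.
It also fails if it takes over 72 s, if anything falls off the work surface, if the arm or the gripper's body presses on something with over 40 N, if the wrist force passes 120 N, or if a joint passes its speed limit or range.

## Working session

There is one attempt and no reset: what is moved stays moved. The work goes in short steps, Python scripts to look and compute and a tool call to move; the robot and the scene stay as the last step left them, time stands still between calls to the robot, and variables do not carry over. Pictures are saved under pics/ and viewed, at most 12 in all, crops included, and the job is handed in when it is done.

Besides the shell and the picture viewer there is one more tool, called after "Call:" by a JSON object that holds its "api" and its "payload". carry_out: Moves the arm, as the interface text tells. Its arguments: {"type":"object","properties":{"deltas":{"type":"string"}},"required":["deltas"]}

```bash
ls; mkdir -p pics; python3 - <<'E'
from bench import sensors, vision
import cv2
for n in("scene","top"):
    cv2.imwrite(f"pics/{n}0.png",vision.camera(n)); m=vision.camera_model(n); print(n,m)
print(sensors.get_obs())
E
```

```text
pics
scene {'K': array([[413.17527995,   0.        , 325.61868608],
       [  0.        , 413.17527995, 199.07022162],
       [  0.        ,   0.        ,   1.        ]]), 'k1': 0.020991929003359493, 'extrinsics': array([[ 0.8842555 , -0.46680038,  0.01377052, -0.53201499],
       [-0.34245259, -0.66818905, -0.66049195,  0.13228148],
       [ 0.3175192 ,  0.57932789, -0.75070684,  1.00135599],
       [ 0.        ,  0.        ,  0.        ,  1.        ]])}
top {'K': array([[431.10072932,   0.        , 325.52533602],
       [  0.        , 431.10072932, 199.21240483],
       [  0.        ,   0.        ,   1.        ]]), 'k1': -0.06831880765791634, 'extrinsics': array([[ 0.01118649, -0.99989746, -0.00894025, -0.14459105],
       [-0.99270438, -0.01003169, -0.12015564,  0.53010833],
       [ 0.12005363,  0.01021914, -0.99271481,  1.3559724 ],
       [ 0.        ,  0.        ,  0.        ,  1.        ]])}
{'time_s': 0.1, 'q': array([-1.55229464e+00,  1.81474227e-01,  1.60792036e+00,  3.16584522e-05,
        1.35384236e+00, -2.06287117e-01]), 'dq': array([-0.0006372 , -0.00269147, -0.00214482, -0.00054099, -0.0004654 ,
       -0.00023339]), 'joint_efforts': array([ 1.33122549e-04, -4.45875299e+01, -3.52237844e+01, -2.57224538e-04,
        4.10054796e-03,  7.05350828e-06]), 'eef_pos': array([ 0.12819216, -0.56000056,  0.23046409]), 'eef_rot': array([-8.17074997e-04,  9.93690443e-01,  1.12154476e-01,  9.24673543e-05]), 'wrist_force': array([-0.51655878,  0.31505696,  0.48353271]), 'torque': array([-0.04201665, -0.00327539, -0.01256077]), 'grasp_force': 0.0, 'opening': 1.0001383970194757}
```

View pics/scene0.png

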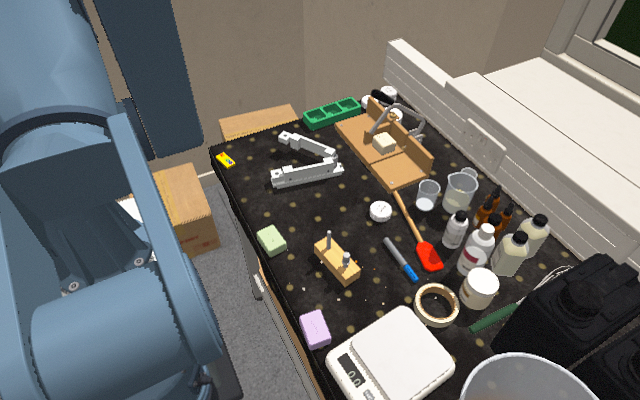

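View pics/top0.png

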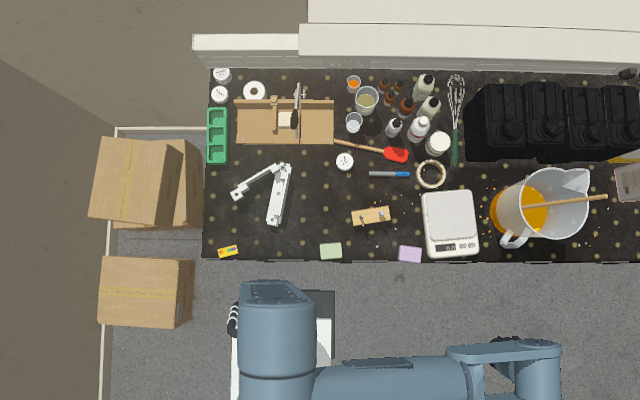

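The scene view has the mould around (305,160) with its hinged half open, and the rack around (337,260). The top view has the mould around (270,190), with its hinge near (285,168), and the rack around (371,215).

```bash
python3 - <<'E'
import cv2,numpy as np
s=cv2.imread("pics/scene0.png");t=cv2.imread("pics/top0.png")
def c(i,x,y):  # 80x60 crop -> 400x300 with ticks every 10px
    o=cv2.resize(i[y:y+75,x:x+100],(400,300),interpolation=cv2.INTER_CUBIC)
    for k in range(0,100,10):
        cv2.putText(o,str(x+k),(k*4,8),0,.3,(0,255,255),1); cv2.line(o,(k*4,10),(k*4,14),(0,255,255),1)
    for k in range(0,75,10):
        cv2.putText(o,str(y+k),(0,k*4+3),0,.3,(0,255,0),1)
    return o
cv2.imwrite("pics/m1.png",np.vstack([np.hstack([c(t,220,155),c(t,330,180)]),np.hstack([c(s,255,125),c(s,290,220)])]))
E
```

```text
(no output)
```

View pics/m1.png

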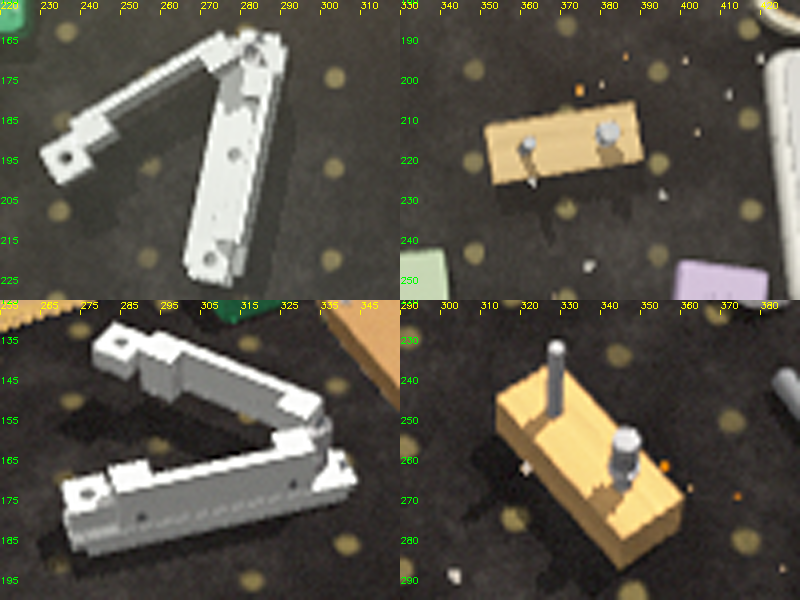

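```bash
cat > h.py <<'E'
import numpy as np,cv2
from bench import vision
M={n:vision.camera_model(n) for n in("scene","top")}
def ray(n,u,v):
    m=M[n];K=m["K"];d=np.array([(u-K[0,2])/K[0,0],(v-K[1,2])/K[1,1]]);s=d.copy()
    for _ in range(20): s=d/(1+m["k1"]*(s@s))
    E=m["extrinsics"];R=E[:3,:3];return -R.T@E[:3,3],R.T@np.array([*s,1])
def onz(n,u,v,z):
    c,d=ray(n,u,v);return c+d*(z-c[2])/d[2]
def proj(n,p):
    m=M[n];E=m["extrinsics"];q=E[:3,:3]@np.asarray(p)+E[:3,3];s=q[:2]/q[2];s=s*(1+m["k1"]*(s@s));return m["K"][:2,:2]@s+m["K"][:2,2]
def tri(a,b):
    A=[];B=[]
    (c,d),(e,f)=ray("scene",*a),ray("top",*b)
    s=np.linalg.lstsq(np.c_[d,-f],e-c,rcond=None)[0]
    p,q=c+d*s[0],e+f*s[1];return (p+q)/2,np.linalg.norm(p-q)
def dark(img,u,v,r=4,bg=None):  # darkness-weighted centroid
    g=cv2.cvtColor(img,cv2.COLOR_BGR2GRAY).astype(float);u0,v0=int(round(u)),int(round(v))
    w=g[v0-r:v0+r+1,u0-r:u0+r+1];t=np.median(w);d=np.clip(t-15-w,0,None)
    Y,X=np.mgrid[v0-r:v0+r+1,u0-r:u0+r+1];k=np.hypot(X-u,Y-v)<=r;d=d*k
    return (d*X).sum()/d.sum(),(d*Y).sum()/d.sum()
E
python3 - <<'E'
from h import *
np.set_printoptions(precision=4,suppress=True)
s=cv2.imread("pics/scene0.png");t=cv2.imread("pics/top0.png")
P={}
for k,n,i,u,v,z in[("sock","top",t,278,193,.016),("low","top",t,272,219.3,.036),("half","top",t,236,193.8,.056),
  ("lowS","scene",s,276.7,173.2,.036),("halfS","scene",s,285.4,135.5,.056)]:
    c=dark(i,u,v,3);P[k]=onz(n,*c,z);print(k,np.round(c,2),P[k][:2])
print("sock-low",np.linalg.norm((P["sock"]-P["low"])[:2]))
print("rod",tri((328.6,231.5),(361.6,215.6)),"pin",tri((346.2,254),(381.7,212.6)))
for n,c in(("scene",(328.6,231.5)),("top",(361.6,215.6))):print("rod",n,onz(n,*c,.096))
for n,c in(("scene",(346.2,254)),("top",(381.7,212.6))):print("pin",n,onz(n,*c,.080))
for n in M:print(n,ray(n,0,0)[0])
E
```

```text
sock [277.99 193.1 ] [0.552  0.0167]
low [271.88 219.22] [0.4649 0.0318]
half [236. 194.] [0.5424 0.1457]
lowS [276.53 173.18] [0.4645 0.0312]
halfS [284.8  135.11] [0.5422 0.1463]
sock-low 0.08840011897355375
rod (array([ 0.475 , -0.2505,  0.0962]), np.float64(0.0010287706254217604)) pin (array([ 0.4859, -0.3135,  0.0819]), np.float64(0.0006191227969400743))
rod scene [ 0.4756 -0.2505  0.096 ]
rod top [ 0.4745 -0.2503  0.096 ]
pin scene [ 0.4869 -0.3126  0.08  ]
pin top [ 0.4858 -0.3136  0.08  ]
scene [ 0.1978 -0.7401  0.8464]
top [ 0.3651 -0.1531  1.4085]
```

```bash
cat >> h.py <<'E'
from bench import sensors
from scipy.spatial.transform import Rotation as R
def cur():
    o=sensors.get_obs();w,x,y,z=o["eef_rot"];return o,np.array(o["eef_pos"]),R.from_quat([x,y,z,w])
def go(*targets):  # (x,y,z [m], tool-x heading [deg], tool down)
    o,p,r=cur();print("t",round(o["time_s"],2),"p",np.round(p*1e3,1),"f",np.round(o["wrist_force"],1),"open",round(o["opening"],3),"grip",round(o["grasp_force"],1))
    for x,y,z,h in targets:
        a=np.radians(h);G=R.from_matrix(np.c_[[np.cos(a),np.sin(a),0],[np.sin(a),-np.cos(a),0],[0,0,-1]])
        print(np.round(r.inv().apply(np.array([x,y,z])-p)*1e3,1),np.round((r.inv()*G).as_rotvec(),3))
E
python3 - <<'E'
from h import *
go((.475,-.2504,.17,99.9),(.475,-.2504,.07,99.9))
E
```

```text
t 0.1 p [ 128.2 -560.   230.5] f [-0.5  0.3  0.5] open 1.0 grip 0.0
[ 407.1 -224.4   61. ] [-1.000e-03 -2.000e-03 -1.519e+00]
[ 407.  -224.3  161. ] [-1.000e-03 -2.000e-03 -1.519e+00]
```

Call:
{"api": "carry_out", "payload": {"deltas": "407 -224 61 0 0 -1.519 0.4;407 -224 61 0 0 -1.519 0.4;407 -224 61 0 0 -1.519 0.4;407 -224 61 0 0 -1.519 0.4;407 -224 61 0 0 -1.519 0.4;407 -224 61 0 0 -1.519 0.4;407 -224 61 0 0 -1.519 0.4;407 -224 61 0 0 -1.519 0.4;407 -224 61 0 0 -1.519 0.4;407 -224 61 0 0 -1.519 0.4;407 -224 61 0 0 -1.519 0.4"}}

```text
time_s: 1.48
eef_pos: [0.4743, -0.2524, 0.1704]
eef_rot: [0.0, 0.645, 0.765, -0.0]
wrist_force: [-0.1, -0.2, 0.4]
opening: 0.597
grasp_force: 0.0
```

```bash
python3 - <<'E'
from h import *
go((.475,-.2504,.13,99.9),(.475,-.2504,.07,99.9))
E
```

```text
t 1.48 p [ 474.3 -252.4  170.4] f [-0.1 -0.2  0.4] open 0.597 grip 0.0
[ 1.9  1.  40.4] [-0.     0.    -0.003]
[  1.9   1.  100.4] [-0.     0.    -0.003]
```

Call:
{"api": "carry_out", "payload": {"deltas": "0 0 50 0 0 0 0.4;0 0 60 0 0 0 0.4"}}

```text
time_s: 1.72
eef_pos: [0.4725, -0.2507, 0.1076]
eef_rot: [-0.003, 0.644, 0.765, -0.0]
wrist_force: [-0.5, 0.3, -0.1]
opening: 0.6
grasp_force: 0.0
```

```bash
python3 - <<'E'
from h import *
go((.475,-.2504,.07,99.9))
E
```

```text
t 1.73 p [ 472.5 -250.7  107.6] f [-0.5  0.3 -0.1] open 0.6 grip 0.0
[-0.3  2.7 37.6] [-0.004 -0.004 -0.002]
```

Call:
{"api": "carry_out", "payload": {"deltas": "0 0 20 0 0 0 0.4;0 0 40 0 0 0 0.4;0 0 40 0 0 0 0.4;0 0 40 0 0 0 0.4"}}

```text
time_s: 2.22
eef_pos: [0.4755, -0.2523, 0.0716]
eef_rot: [0.001, 0.644, 0.765, -0.0]
wrist_force: [0.8, -0.4, 0.0]
opening: 0.6
grasp_force: 0.0
```

```bash
python3 - <<'E'
from h import *
go((.475,-.2504,.07,99.9))
cv2.imwrite("pics/s2.png",cv2.resize(vision.camera("scene")[170:290,270:430],(800,600),interpolation=cv2.INTER_CUBIC))
E
```

```text
t 2.23 p [ 475.5 -252.3   71.6] f [ 0.8 -0.4  0. ] open 0.6 grip 0.0
[ 2.  -0.2  1.6] [ 0.001  0.001 -0.001]
```

View pics/s2.png

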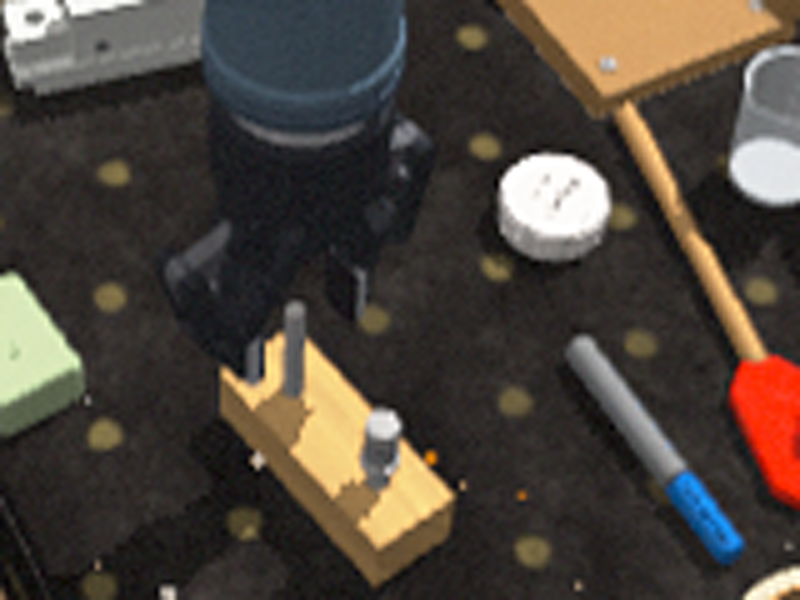

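The crop shows the open fingers at (255,360) and (355,290), one on each side of the rod at (293,340). The pin at (380,440) is clear. I'll nudge over and close.

Call:
{"api": "carry_out", "payload": {"deltas": "2 0 1 0 0 0 0.5;2 0 1 0 0 0 0.65;2 0 1 0 0 0 0.75;2 0 1 0 0 0 0.82;2 0 1 0 0 0 0.82"}}

```text
time_s: 2.9
eef_pos: [0.4747, -0.2495, 0.0693]
eef_rot: [0.0, 0.643, 0.766, -0.0]
wrist_force: [1.0, -0.6, -0.5]
opening: 0.177
grasp_force: 0.0
```

```bash
python3 - <<'E'
from h import *
go((.475,-.2504,.07,99.9))
s=vision.camera("scene");t=vision.camera("top")
f=lambda i,x,y:cv2.resize(i[y:y+60,x:x+80],(400,300),interpolation=cv2.INTER_CUBIC)
cv2.imwrite("pics/s3.png",np.hstack([f(s,290,210),f(t,330,180)]))
E
```

```text
t 2.9 p [ 474.7 -249.5   69.3] f [ 1.  -0.6 -0.5] open 0.177 grip 0.0
[-0.9  0.1 -0.7] [-0.  0.  0.]
```

View pics/s3.png

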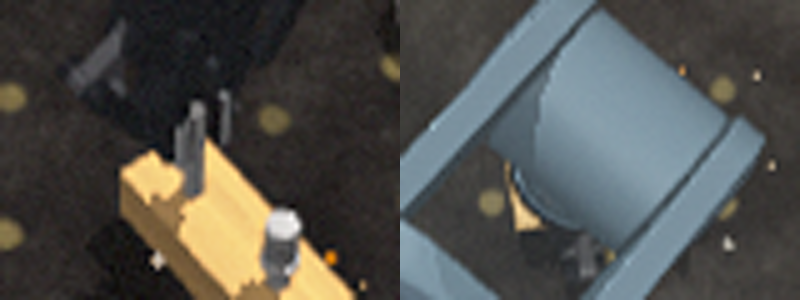

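The crop has the rod between the nearly shut fingers, at about (195,140), slightly nearer the left one. Close fully.

Call:
{"api": "carry_out", "payload": {"deltas": "0 0 0 0 0 0 1;0 0 0 0 0 0 1;0 0 0 0 0 0 1;0 0 0 0 0 0 1"}}

```text
time_s: 3.5
eef_pos: [0.475, -0.2495, 0.0694]
eef_rot: [0.0, 0.643, 0.766, 0.0]
wrist_force: [3.3, 0.8, -0.6]
opening: 0.094
grasp_force: 58.6
```

```bash
python3 - <<'E'
from h import *
go((.475,-.2504,.07,99.9));o=cur()[0];print(o["torque"])
E
```

```text
t 3.5 p [ 475.  -249.5   69.4] f [ 3.3  0.8 -0.6] open 0.094 grip 58.6
[-0.9 -0.2 -0.6] [0.001 0.    0.   ]
[ 0.19079258 -0.57201254  0.01048349]
```

Call:
{"api": "carry_out", "payload": {"deltas": "0 0 -20 0 0 0 1;0 0 -50 0 0 0 1;0 0 -85 0 0 0 1;0 0 -85 0 0 0 1"}}

```text
time_s: 4.0
eef_pos: [0.4758, -0.2509, 0.1571]
eef_rot: [0.002, 0.643, 0.766, -0.0]
wrist_force: [-0.0, -0.2, -0.0]
opening: 0.09
grasp_force: 58.7
```

```bash
python3 - <<'E'
from h import *
go((.552,.0176,.155,99.9))
E
```

```text
t 4.0 p [ 475.8 -250.9  157.1] f [-0.  -0.2 -0. ] open 0.09 grip 58.7
[251.3 121.3   1.3] [0.003 0.004 0.   ]
```

Call:
{"api": "carry_out", "payload": {"deltas": "50 24 0 0 0 0 1;100 49 0 0 0 0 1;150 73 0 0 0 0 1;200 97 0 0 0 0 1;235 114 0 0 0 0 1;250 121.5 0 0 0 0 1;250 121.5 0 0 0 0 1;250 121.5 0 0 0 0 1;250 121.5 0 0 0 0 1"}}

```text
time_s: 5.12
eef_pos: [0.5511, 0.0163, 0.1542]
eef_rot: [-0.0, 0.644, 0.765, -0.0]
wrist_force: [-0.2, -0.4, -1.7]
opening: 0.092
grasp_force: 58.7
```

```bash
python3 - <<'E'
from h import *
go((.552,.0176,.155,99.9))
s=vision.camera("scene");t=vision.camera("top")
cv2.imwrite("pics/sB.png",s);cv2.imwrite("pics/tB.png",t)
f=lambda i,x,y:cv2.resize(i[y:y+100,x:x+80],(400,500),interpolation=cv2.INTER_CUBIC)
cv2.imwrite("pics/s4.png",np.hstack([f(s,270,100),f(t,240,150)]))
E
```

```text
t 5.12 p [551.1  16.3 154.2] f [-0.2 -0.4 -1.7] open 0.092 grip 58.7
[ 1.1  1.1 -0.8] [-0.     0.    -0.002]
```

View pics/s4.png

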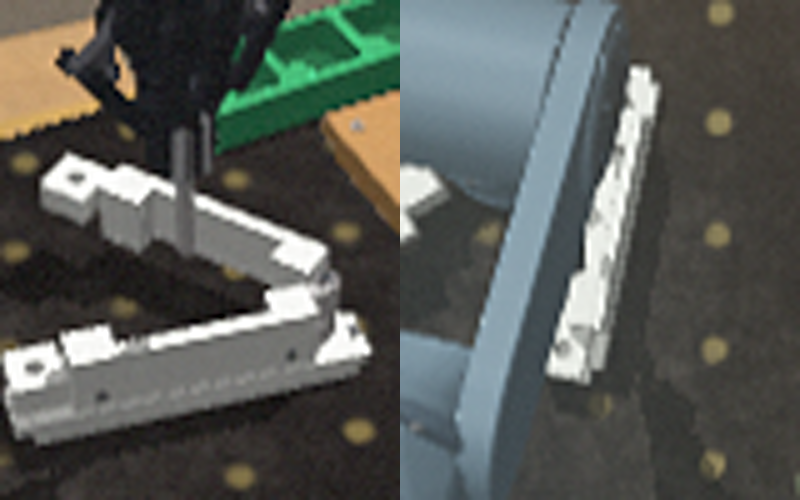

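The scene crop has the rod hanging with its foot at about (185,255), i.e. image (307,151). The arm hides the socket in the top view. I'll compare the rod pixels with where the rod should project.

```bash
python3 - <<'E'
from h import *
s=cv2.imread("pics/sB.png");g=cv2.cvtColor(s,6)
print(g[128:155,300:316])
for z in(.1,.12):print(proj("scene",(.5511,.0154,z-.0012)))
E
```

```text
[[ 35  26  22  24  59  97  93  59  52  24  54  93  34  37  66  63]
 [ 27  28  28  23  63  92  96  61  52  17  56  94  43  69  62  50]
 [ 27  31  30  16  63  98  98  60  51  28  54  94  50  69  42  26]
 [ 27  28  31  15  62  97  95  59  54  23  53  93  50  43  41  42]
 [ 28  28  29  24  61  97  93  57  56  30  55  96  58  48  54  44]
 [ 28  34  30  29  63 101  93  61  51  23  54  94  64  46  47  47]
 [ 35  12  17  14  60 100  93  61  60  28  52  77  55  45  53  72]
 [220 167  69  30  78  96  93  59  66  37  47  47  42  42  66  99]
 [255 249 220 170 126  96  84  77  77  48  45  37  48  44  60  97]
 [229 231 254 253 237 112  89  91  80  44  38  42  37  41  42  66]
 [112 125 196 238 255 128  93  89 117  80  33  30  31  38  37  38]
 [107 118 112 120 181 111  94  87 144 216 218 166  77  34  32  38]
 [110 124 123 121 119 104  95  86 122 247 255 251 222 170  82  35]
 [111 124 124 125 123 105  96  87  99 176 229 231 254 254 222 170]
 [113 123 126 125 128 104  97  92 102 115 113 129 198 238 248 249]
 [112 122 125 124 124 101  97  92  99 120 123 118 111 121 178 228]
 [111 124 125 122 124 104  97  91  93 124 126 123 122 118 119 112]
 [110 124 124 124 125 108 100  91  97 123 124 123 120 121 124 120]
 [108 135 124 127 126 109  96  92  95 122 119 121 124 123 123 123]
 [ 87 109 104 117 129 111  99  94  92 124 122 125 121 123 123 124]
 [ 46  40  46  78 102 108 102  94  93 125 123 124 120 123 123 123]
 [ 42  40  38  34  47  93  96  94  99 127 127 125 125 123 123 118]
 [ 45  42  41  43  38  53  88  89  87 107 116 128 126 126 123 122]
 [ 47  39  41  47  38  34  55  66  55  50  77 100 112 132 125 128]
 [ 35  48  48  43  38  38  42  40  39  36  37  34  69 107 110 124]
 [ 30  38  40  48  40  40  37  42  35  40  34  34  39  38  71 118]
 [ 28  33  31  35  32  38  44  44  46  40  45  42  41  43  60 105]]
[306.8220258  149.97090996]
[306.66702124 144.31311454]
```

Call:
{"api": "carry_out", "payload": {"deltas": "1 1 40 0 0 0 1;1 1 70 0 0 0 1;1 1 72 0 0 0 1;1 1 72 0 0 0 1;1 1 72 0 0 0 1;1 1 72 0 0 0 1"}}

```text
time_s: 5.98
eef_pos: [0.553, 0.0187, 0.0836]
eef_rot: [0.001, 0.643, 0.766, 0.001]
wrist_force: [0.3, -0.4, -0.7]
opening: 0.094
grasp_force: 58.7
```

```bash
python3 - <<'E'
from h import *
go((.552,.0176,.080,99.9))
E
```

```text
t 5.97 p [553.   18.7  83.6] f [ 0.3 -0.4 -0.7] open 0.094 grip 58.7
[-0.9 -1.2  3.6] [0.002 0.001 0.   ]
```

Call:
{"api": "carry_out", "payload": {"deltas": "-1 -1 6 0 0 0 1;-1 -1 10 0 0 0 1;-1 -1 13 0 0 0 1;-1 -1 16 0 0 0 1;-1 -1 16 0 0 0 1"}}

```text
time_s: 6.6
eef_pos: [0.5511, 0.0177, 0.0659]
eef_rot: [-0.0, 0.643, 0.766, -0.0]
wrist_force: [-1.0, 0.2, -0.7]
opening: 0.087
grasp_force: 58.7
```

```bash
python3 - <<'E'
from h import *
go((.552,.0176,.06,99.9));print(cur()[0]["torque"])
E
```

```text
t 6.6 p [551.1  17.7  65.9] f [-1.   0.2 -0.7] open 0.087 grip 58.7
[-0.3  0.9  5.9] [-0.001 -0.     0.   ]
[ 0.00492012  0.01805586 -0.01989082]
```

Call:
{"api": "carry_out", "payload": {"deltas": "0 0 3 0 0 0 1;0 0 5 0 0 0 1;0 0 7 0 0 0 1;0 0 7 0 0 0 1;0 0 7 0 0 0 1"}}

```text
time_s: 7.22
eef_pos: [0.5514, 0.0177, 0.0594]
eef_rot: [0.0, 0.643, 0.766, 0.0]
wrist_force: [0.5, 0.1, 1.0]
opening: 0.092
grasp_force: 58.8
```

```bash
python3 - <<'E'
from h import *
go((.552,.0176,.06,99.9));print(cur()[0]["torque"])
E
```

```text
t 7.22 p [551.4  17.7  59.4] f [0.5 0.1 1. ] open 0.092 grip 58.8
[-0.2  0.5 -0.6] [0. 0. 0.]
[-0.01284207  0.0643818   0.01779809]
```

The rod is home (TCP 59.4 mm). Release it, rise, and plan the swing.

Call:
{"api": "carry_out", "payload": {"deltas": "0 0 0 0 0 0 0.5;0 0 0 0 0 0 0.5;0 0 0 0 0 0 0.5;0 0 -50 0 0 0 0.5;0 0 -100 0 0 0 0.7;0 0 -110 0 0 0 1;0 0 -110 0 0 0 1"}}

```text
time_s: 8.1
eef_pos: [0.5517, 0.0176, 0.1698]
eef_rot: [0.001, 0.643, 0.766, 0.0]
wrist_force: [0.3, 0.1, -0.8]
opening: 0.002
grasp_force: 0.0
```

```bash
cat >> h.py <<'E'
H=np.array([.5515,.0168])+.082*np.array([.985,-.171])
def sw(deg,s,n,z):  # tool pose beside the half at opening angle deg
    h=170.2-deg;a=np.radians(h);u=np.array([np.cos(a),np.sin(a)]);m=np.array([u[1],-u[0]])
    return (*(H+s*u+n*m),z,h)
E
python3 - <<'E'
from h import *
go((.5515,.0176,.17,99.9),sw(48,.135,.052,.17),sw(48,.135,.052,.03))
print(sw(48,.135,.052,.03))
cv2.imwrite("pics/sC.png",vision.camera("scene"));f=cv2.resize(vision.camera("scene")[110:210,255:365],(660,600),interpolation=2);cv2.imwrite("pics/s5.png",f)
E
```

```text
t 8.1 p [551.7  17.6 169.8] f [ 0.3  0.1 -0.8] open 0.002 grip 0.0
[-0.  -0.2 -0.2] [0.001 0.001 0.   ]
[116.1  73.8  -0.2] [ 0.001  0.001 -0.389]
[116.2  73.6 139.8] [ 0.001  0.001 -0.389]
(np.float64(0.6043337473690849), np.float64(0.14472364378289912), 0.03, 122.19999999999999)
```

View pics/s5.png

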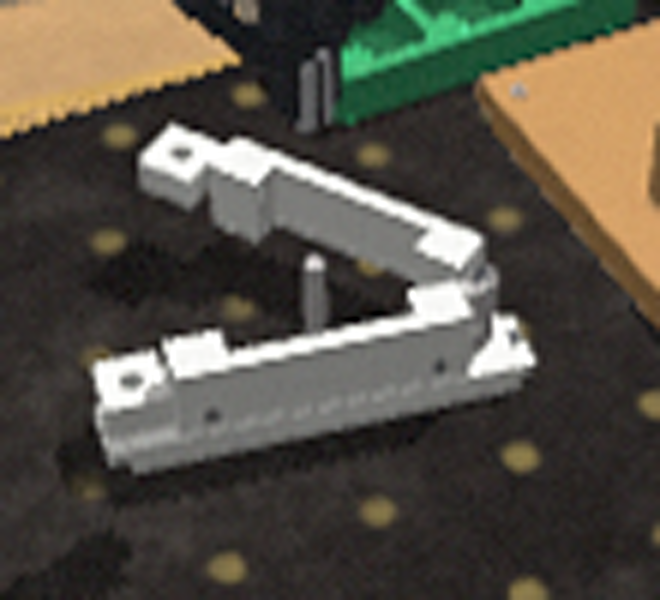

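The rod stands upright alone in the mould at crop (315,290), and the half is still open. Next, move beside the half's outer face and descend.

Call:
{"api": "carry_out", "payload": {"deltas": "50 32 0 0 0 -0.17 1;100 64 0 0 0 -0.34 1;116 74 0 0 0 -0.389 1;116 74 0 0 0 -0.389 1;116 74 40 0 0 -0.389 1;116 74 80 0 0 -0.389 1;116 74 120 0 0 -0.389 1;116 74 138 0 0 -0.389 1;116 74 138 0 0 -0.389 1;116 74 138 0 0 -0.389 1"}}

```text
time_s: 9.45
eef_pos: [0.6056, 0.1443, 0.033]
eef_rot: [0.001, 0.484, 0.875, 0.001]
wrist_force: [0.6, -0.7, 1.2]
opening: -0.001
grasp_force: 0.0
```

```bash
python3 - <<'E'
from h import *
go(*[sw(d,.135,.0385,.032) for d in (44,36,28,20,12,6,2,0)])
E
```

```text
t 9.45 p [605.6 144.3  33. ] f [ 0.6 -0.7  1.2] open -0.001 grip 0.0
[  3.3 -23.9   0.9] [ 0.002  0.001 -0.07 ]
[  6.  -43.3   0.9] [ 0.002  0.002 -0.21 ]
[  6.  -62.8   0.8] [ 0.002  0.002 -0.35 ]
[  3.2 -82.2   0.8] [ 0.002  0.002 -0.489]
[  -2.2 -101.     0.8] [ 0.002  0.002 -0.629]
[  -8.  -114.6    0.7] [ 0.002  0.002 -0.734]
[ -12.6 -123.2    0.7] [ 0.002  0.002 -0.804]
[ -15.1 -127.4    0.7] [ 0.002  0.002 -0.838]
```

Call:
{"api": "carry_out", "payload": {"deltas": "2 -12 0 0 0 -0.03 1;3.3 -24 0 0 0 -0.07 1;4.8 -34 0 0 0 -0.14 1;6 -43 0 0 0 -0.21 1;6 -53 0 0 0 -0.28 1;6 -63 0 0 0 -0.35 1;4.6 -72 0 0 0 -0.42 1;3.2 -82 0 0 0 -0.489 1;0.5 -92 0 0 0 -0.56 1;-2.2 -101 0 0 0 -0.629 1;-2.2 -101 0 0 0 -0.629 1"}}

```text
time_s: 10.82
eef_pos: [0.5197, 0.0887, 0.0322]
eef_rot: [0.001, 0.189, 0.982, 0.0]
wrist_force: [-1.1, -0.1, -0.2]
opening: 0.002
grasp_force: 0.0
```

```bash
python3 - <<'E'
from h import *
go(*[sw(d,.135,.0385,.032) for d in (8,4,2,0)])
E
```

```text
t 10.82 p [519.7  88.7  32.2] f [-1.1 -0.1 -0.2] open 0.002 grip 0.0
[ 1.  -9.   0.2] [ 0.     0.001 -0.069]
[  2.7 -18.6   0.2] [ 0.     0.001 -0.139]
[  3.2 -23.5   0.2] [ 0.     0.001 -0.174]
[  3.7 -28.4   0.2] [ 0.     0.001 -0.209]
```

Call:
{"api": "carry_out", "payload": {"deltas": "1 -9 0 0 0 -0.07 1;2 -14 0 0 0 -0.1 1;2.7 -19 0 0 0 -0.139 1;3 -22 0 0 0 -0.16 1;3.4 -25 0 0 0 -0.19 1;3.4 -25 0 0 0 -0.205 1;3.4 -25 0 0 0 -0.205 1"}}

```text
time_s: 11.7
eef_pos: [0.5076, 0.0671, 0.0313]
eef_rot: [0.0, 0.087, 0.996, -0.0]
wrist_force: [0.1, 0.0, -0.1]
opening: 0.002
grasp_force: 0.0
```

```bash
python3 - <<'E'
from h import *
go(sw(0,.135,.0385,.032))
s=vision.camera("scene");t=vision.camera("top")
f=lambda i,x,y:cv2.resize(i[y:y+75,x:x+100],(400,300),interpolation=2)
cv2.imwrite("pics/s6.png",np.hstack([f(s,255,125),f(t,220,155)]))
E
```

```text
t 11.7 p [507.6  67.1  31.3] f [ 0.1  0.  -0.1] open 0.002 grip 0.0
[ 1.2 -3.6 -0.7] [-0.     0.    -0.004]
```

View pics/s6.png

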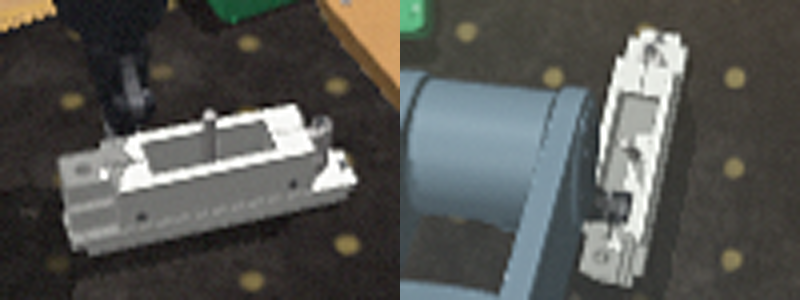

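The half is nearly shut in both views; the rod is at left crop (210,130). Push to the stop and watch the force.

Call:
{"api": "carry_out", "payload": {"deltas": "1.2 -2 0 0 0 0 1;1.2 -4 0 0 0 0 1;1.2 -5 0 0 0 0 1;1.2 -5 0 0 0 0 1"}}

```text
time_s: 12.3
eef_pos: [0.5055, 0.0635, 0.0313]
eef_rot: [0.0, 0.088, 0.996, 0.001]
wrist_force: [0.6, 6.9, -0.2]
opening: -0.001
grasp_force: 3.6
```

```bash
python3 - <<'E'
from h import *
go(sw(0,.135,.0385,.032))
E
```

```text
t 12.3 p [505.5  63.5  31.3] f [ 0.6  6.9 -0.2] open -0.001 grip 3.6
[-0.3  0.2 -0.7] [ 0.002 -0.    -0.004]
```

Call:
{"api": "carry_out", "payload": {"deltas": "0 10 0 0 0 0 1;0 25 0 0 0 0 1;0 25 -50 0 0 0 1;0 25 -100 0 0 0 0.5;0 25 -140 0 0 0 0.5;0 25 -140 0 0 0 0.5"}}

```text
time_s: 13.05
eef_pos: [0.5125, 0.0876, 0.1752]
eef_rot: [0.004, 0.087, 0.996, 0.0]
wrist_force: [0.6, 0.1, 0.7]
opening: 0.5
grasp_force: 0.0
```

```bash
python3 - <<'E'
from h import *
go((.4865,-.3131,.15,99.9))
E
```

```text
t 13.05 p [512.5  87.6 175.2] f [0.6 0.1 0.7] open 0.5 grip 0.0
[ -43.6 -399.1   25.3] [0.005 0.006 1.224]
```

Call:
{"api": "carry_out", "payload": {"deltas": "-44 -55 0 0 0 0.17 0.5;-44 -110 0 0 0 0.34 0.5;-44 -165 0 0 0 0.51 0.5;-44 -220 0 0 0 0.68 0.5;-44 -275 5 0 0 0.85 0.5;-44 -330 10 0 0 1.02 0.5;-44 -380 20 0 0 1.18 0.5;-44 -398 20 0 0 1.224 0.5;-44 -398 20 0 0 1.224 0.5;-44 -398 20 0 0 1.224 0.5;-44 -398 20 0 0 1.224 0.5"}}

```text
time_s: 14.42
eef_pos: [0.4845, -0.3111, 0.1515]
eef_rot: [0.0, 0.643, 0.766, 0.0]
wrist_force: [-0.2, -1.0, -0.9]
opening: 0.496
grasp_force: 0.0
```

```bash
python3 - <<'E'
from h import *
go((.4865,-.3131,.053,99.9))
E
```

```text
t 14.43 p [ 484.5 -311.1  151.5] f [-0.2 -1.  -0.9] open 0.496 grip 0.0
[-2.4  1.6 98.5] [ 0.    -0.     0.002]
```

Call:
{"api": "carry_out", "payload": {"deltas": "-2 1.5 50 0 0 0 0.5;-2 1.5 85 0 0 0 0.5;-2 1.5 98 0 0 0 0.5;-2 1.5 98 0 0 0 0.5;-2 1.5 98 0 0 0 0.5;-2 1.5 98 0 0 0 0.6;-2 1.5 98 0 0 0 0.68;-2 1.5 98 0 0 0 0.68"}}

```text
time_s: 15.42
eef_pos: [0.4859, -0.3145, 0.0537]
eef_rot: [0.0, 0.644, 0.765, -0.0]
wrist_force: [-0.4, -1.3, 0.6]
opening: 0.321
grasp_force: 0.0
```

```bash
python3 - <<'E'
from h import *
go((.4865,-.3131,.053,99.9))
cv2.imwrite("pics/s7.png",cv2.resize(vision.camera("scene")[220:295,290:390],(600,450),interpolation=2))
E
```

```text
t 15.43 p [ 485.9 -314.5   53.7] f [-0.4 -1.3  0.6] open 0.321 grip 0.0
[1.3 0.8 0.7] [ 0.     0.001 -0.001]
```

View pics/s7.png

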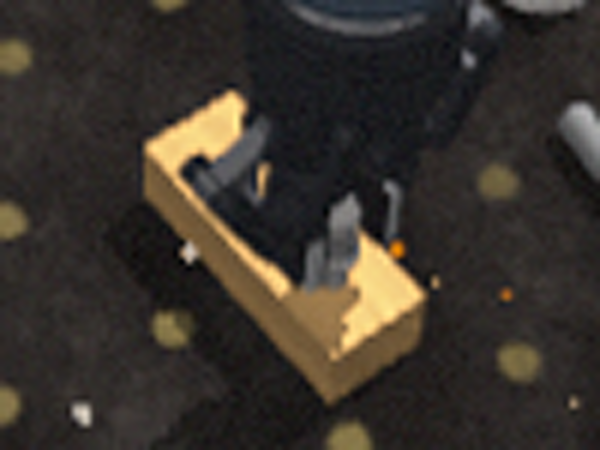

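The pin, at crop (345,240), is between the fingers at (315,262) and (392,210). Close and lift.

Call:
{"api": "carry_out", "payload": {"deltas": "1 1 0 0 0 0 0.74;1 1 0 0 0 0 1;1 1 0 0 0 0 1;1 1 0 0 0 0 1;1 1 0 0 0 0 1"}}

```text
time_s: 16.1
eef_pos: [0.4867, -0.3132, 0.0535]
eef_rot: [0.0, 0.644, 0.765, 0.0]
wrist_force: [0.3, 0.4, 3.0]
opening: 0.166
grasp_force: 74.7
```

```bash
python3 - <<'E'
from h import *
go((.4865,-.3131,.053,99.9))
E
```

```text
t 16.1 p [ 486.7 -313.2   53.5] f [0.3 0.4 3. ] open 0.166 grip 74.7
[ 0.2 -0.2  0.5] [ 0.     0.    -0.001]
```

Call:
{"api": "carry_out", "payload": {"deltas": "0 0 -20 0 0 0 1;0 0 -60 0 0 0 1;0 0 -97 0 0 0 1;0 0 -97 0 0 0 1;0 0 -97 0 0 0 1"}}

```text
time_s: 16.73
eef_pos: [0.4862, -0.3129, 0.1504]
eef_rot: [-0.0, 0.644, 0.765, -0.0]
wrist_force: [-0.3, 0.1, -0.5]
opening: 0.162
grasp_force: 75.1
```

```bash
python3 - <<'E'
from h import *
go((.4648,.0316,.15,99.9))
E
```

```text
t 16.73 p [ 486.2 -312.9  150.4] f [-0.3  0.1 -0.5] open 0.162 grip 75.1
[343.1  37.9   0.5] [-0.    -0.    -0.001]
```

Call:
{"api": "carry_out", "payload": {"deltas": "50 5.5 0 0 0 0 1;100 11 0 0 0 0 1;150 16.5 0 0 0 0 1;200 22 0 0 0 0 1;250 27.5 0 0 0 0 1;300 33 0 0 0 0 1;330 36.5 0 0 0 0 1;343 38 0 0 0 0 1;343 38 10 0 0 0 1;343 38 30 0 0 0 1;343 38 38 0 0 0 1;343 38 38 0 0 0 1"}}

```text
time_s: 18.23
eef_pos: [0.4647, 0.0305, 0.1113]
eef_rot: [-0.001, 0.644, 0.765, -0.001]
wrist_force: [0.1, 0.4, -0.3]
opening: 0.165
grasp_force: 75.1
```

Call:
{"api": "carry_out", "payload": {"deltas": "0 0 0 0 0 0 1;0 0 0 0 0 0 1"}}

```text
time_s: 18.48
eef_pos: [0.4658, 0.031, 0.1129]
eef_rot: [0.001, 0.644, 0.765, 0.0]
wrist_force: [-0.3, -0.1, -0.7]
opening: 0.167
grasp_force: 75.1
```

```bash
python3 - <<'E'
from h import *
go((.4648,.0316,.1,99.9))
s=vision.camera("scene");t=vision.camera("top")
o,p,r=cur();print([proj("scene",(p[0],p[1],p[2]-d)) for d in(.0395,.005)])
f=lambda i,x,y:cv2.resize(i[y:y+75,x:x+100],(400,300),interpolation=2)
cv2.imwrite("pics/s8.png",np.hstack([f(s,245,110),f(t,220,155)]))
E
```

```text
t 18.48 p [465.8  31.  112.9] f [-0.3 -0.1 -0.7] open 0.167 grip 75.1
[ 0.8 -0.9 12.9] [ 0.001  0.    -0.001]
[array([275.90247901, 163.23815829]), array([274.89255071, 153.7085139 ])]
```

View pics/s8.png

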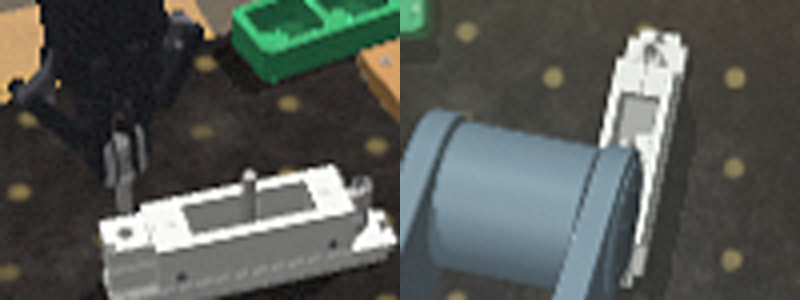

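The pin foot is at crop (124,211), directly above the upper lug's hole at (126,233). The mould is shut and the rod is upright. Descend gently.

Call:
{"api": "carry_out", "payload": {"deltas": "0.4 -0.5 6 0 0 0 1;0.4 -0.5 11 0 0 0 1;0.4 -0.5 15 0 0 0 1;0.4 -0.5 18 0 0 0 1;0.4 -0.5 21 0 0 0 1;0.4 -0.5 21 0 0 0 1;0.4 -0.5 21 0 0 0 1"}}

```text
time_s: 19.45
eef_pos: [0.4646, 0.0317, 0.0912]
eef_rot: [-0.0, 0.644, 0.765, -0.0]
wrist_force: [0.1, 0.7, -2.7]
opening: 0.168
grasp_force: 75.1
```

```bash
python3 - <<'E'
from h import *
go((.4648,.0316,.06,99.9));print(cur()[0]["torque"])
E
```

```text
t 19.45 p [464.6  31.7  91.2] f [ 0.1  0.7 -2.7] open 0.168 grip 75.1
[-0.1  0.1 31.2] [-0.    -0.    -0.001]
[0.18352899 0.02421369 0.02494717]
```

In the hole with no jam. Continue down.

Call:
{"api": "carry_out", "payload": {"deltas": "0 0 4 0 0 0 1;0 0 8 0 0 0 1;0 0 11 0 0 0 1;0 0 14 0 0 0 1;0 0 17 0 0 0 1;0 0 19 0 0 0 1;0 0 19 0 0 0 1"}}

```text
time_s: 20.32
eef_pos: [0.4647, 0.0317, 0.072]
eef_rot: [-0.0, 0.644, 0.765, 0.0]
wrist_force: [1.3, 4.2, -2.5]
opening: 0.162
grasp_force: 74.8
```

```bash
python3 - <<'E'
from h import *
go((.4648,.0316,.06,99.9));print(cur()[0]["torque"])
E
```

```text
t 20.32 p [464.7  31.7  72. ] f [ 1.3  4.2 -2.5] open 0.162 grip 74.8
[-0.1  0.  12. ] [ 0.    -0.    -0.001]
[ 0.66842454 -0.26031754  0.0043302 ]
```

Call:
{"api": "carry_out", "payload": {"deltas": "0.4 0 3 0 0 0 1;0.4 0 6 0 0 0 1;0.4 0 9 0 0 0 1;0.4 0 11 0 0 0 1;0.4 0 13 0 0 0 1;0.4 0 13 0 0 0 1;0.4 0 13 0 0 0 1"}}

```text
time_s: 21.2
eef_pos: [0.4648, 0.0319, 0.0595]
eef_rot: [0.0, 0.644, 0.765, 0.0]
wrist_force: [-0.2, 3.6, 4.4]
opening: 0.162
grasp_force: 75.9
```

```bash
python3 - <<'E'
from h import *
go((.4648,.0316,.06,99.9));print(cur()[0]["torque"])
E
```

```text
t 21.2 p [464.8  31.9  59.5] f [-0.2  3.6  4.4] open 0.162 grip 75.9
[-0.3 -0.  -0.5] [ 0.     0.    -0.001]
[0.53138902 0.12280112 0.02025933]
```

Call:
{"api": "carry_out", "payload": {"deltas": "0 0 1 0 0 0 1;0 0 2 0 0 0 1;0 0 2 0 0 0 1"}}

```text
time_s: 21.58
eef_pos: [0.4649, 0.0319, 0.0592]
eef_rot: [-0.0, 0.644, 0.765, -0.0]
wrist_force: [-9.6, 3.5, 24.7]
opening: 0.163
grasp_force: 79.2
```

```bash
python3 - <<'E'
from h import *
go((.4648,.0316,.06,99.9))
E
```

```text
t 21.57 p [464.9  31.9  59.2] f [-9.6  3.5 24.7] open 0.163 grip 79.2
[-0.3 -0.2 -0.8] [-0.  0. -0.]
```

Seated: the force rises with no further travel. Relax, release, rise.

Call:
{"api": "carry_out", "payload": {"deltas": "0 0 -2 0 0 0 1;0 0 -2 0 0 0 0.5;0 0 -2 0 0 0 0.5;0 0 -2 0 0 0 0.5;0 0 -40 0 0 0 0.5;0 0 -90 0 0 0 0.2;0 0 -112 0 0 0 0;0 0 -112 0 0 0 0;0 0 -112 0 0 0 0"}}

```text
time_s: 22.7
eef_pos: [0.4639, 0.032, 0.1681]
eef_rot: [-0.001, 0.644, 0.765, -0.0]
wrist_force: [-0.4, 0.1, -0.5]
opening: 1.001
grasp_force: 0.0
```

```bash
python3 - <<'E'
from h import *
Q=np.array([.5515,.0168])-.03*np.array([.985,-.171]);print(Q)
go((*Q,.17,170.2),(*Q,.027,170.2))
cv2.imwrite("pics/s9.png",cv2.resize(vision.camera("scene")[125:200,255:355],(600,450),interpolation=2))
E
```

```text
[0.52195 0.02193]
t 22.7 p [463.9  32.  168.1] f [-0.4  0.1 -0.5] open 1.001 grip 0.0
[-19.9  55.5  -2. ] [-1.000e-03 -2.000e-03 -1.228e+00]
[-19.9  55.7 141. ] [-1.000e-03 -2.000e-03 -1.228e+00]
```

View pics/s9.png

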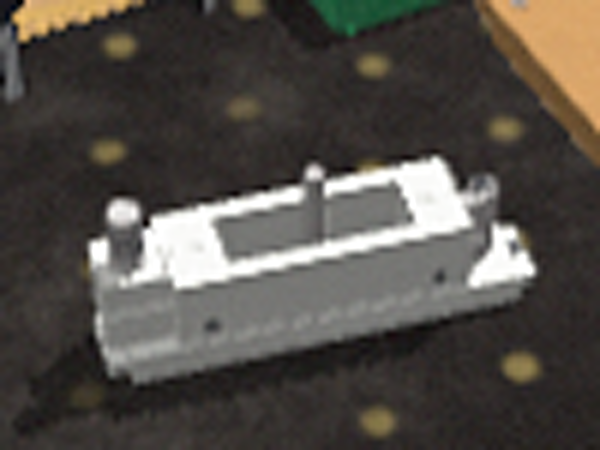

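The pin is home at crop (125,235) and the rod upright at (315,200), with the mould shut. Now the squeeze pose.

Call:
{"api": "carry_out", "payload": {"deltas": "-20 55.5 0 0 0 -0.18 0;-20 55.5 0 0 0 -0.36 0;-20 55.5 0 0 0 -0.54 0;-20 55.5 0 0 0 -0.72 0;-20 55.5 0 0 0 -0.9 0;-20 55.5 0 0 0 -1.08 0;-20 55.5 0 0 0 -1.228 0;-20 55.5 0 0 0 -1.228 0;-20 55.5 0 0 0 -1.228 0;-20 55.5 20 0 0 -1.228 0;-20 55.5 50 0 0 -1.228 0;-20 55.5 60 0 0 -1.228 0"}}

```text
time_s: 24.25
eef_pos: [0.5213, 0.022, 0.1073]
eef_rot: [-0.002, 0.086, 0.996, 0.0]
wrist_force: [0.6, -0.4, 0.3]
opening: 1.003
grasp_force: 0.0
```

Call:
{"api": "carry_out", "payload": {"deltas": "0 0 0 0 0 0 0;0 0 0 0 0 0 0"}}

```text
time_s: 24.5
eef_pos: [0.5236, 0.0216, 0.1103]
eef_rot: [0.001, 0.086, 0.996, -0.0]
wrist_force: [0.3, 0.3, -0.2]
opening: 0.997
grasp_force: 0.0
```

```bash
python3 - <<'E'
from h import *
go((.522,.0219,.028,170.2))
E
```

```text
t 24.5 p [523.6  21.6 110.3] f [ 0.3  0.3 -0.2] open 0.997 grip 0.0
[ 1.8 -0.  82.3] [ 0.     0.002 -0.   ]
```

Call:
{"api": "carry_out", "payload": {"deltas": "0 0 30 0 0 0 0;0 0 60 0 0 0 0;0 0 76 0 0 0 0;0 0 80 0 0 0 0;0 0 80 0 0 0 0;0 0 80 0 0 0 0.2;0 0 80 0 0 0 0.35;0 0 80 0 0 0 0.35"}}

```text
time_s: 25.5
eef_pos: [0.5231, 0.0217, 0.0297]
eef_rot: [0.0, 0.085, 0.996, -0.0]
wrist_force: [0.5, 0.0, -0.1]
opening: 0.652
grasp_force: 0.0
```

```bash
python3 - <<'E'
from h import *
go((.522,.0219,.028,170.2))
E
```

```text
t 25.5 p [523.1  21.7  29.7] f [ 0.5  0.  -0.1] open 0.652 grip 0.0
[ 1.1 -0.   1.7] [-0.     0.001  0.   ]
```

Call:
{"api": "carry_out", "payload": {"deltas": "0 0 1 0 0 0 0.42;0 0 1 0 0 0 1;0 0 1 0 0 0 1;0 0 1 0 0 0 1;0 0 1 0 0 0 1;0 0 1 0 0 0 1"}}

```text
time_s: 26.25
eef_pos: [0.523, 0.0221, 0.0287]
eef_rot: [0.0, 0.085, 0.996, 0.0]
wrist_force: [-1.3, 1.8, 5.1]
opening: 0.546
grasp_force: 63.5
```

```bash
python3 - <<'E'
from h import *
go((.522,.0219,.028,170.2))
s=vision.camera("scene");cv2.imwrite("pics/s10.png",cv2.resize(s[110:200,240:360],(800,600),interpolation=2))
E
```

```text
t 26.25 p [523.   22.1  28.7] f [-1.3  1.8  5.1] open 0.546 grip 63.5
[ 0.9 -0.3  0.7] [ 0.001  0.    -0.   ]
```

View pics/s10.png

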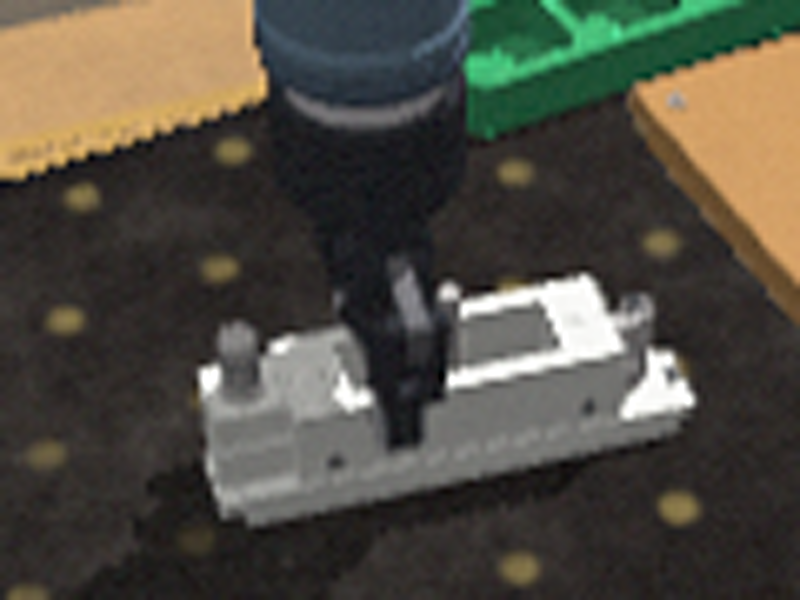

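The gripper is squeezing across both halves at crop (400,400) with 63 N. The pin at (238,355) and the rod at (448,310) are in place, so I'll hand in.

```bash
python3 -c "
from bench import ctrl;print(ctrl.hand_in())"
```

```text
the job is handed in; nothing more can be done
None
```

The job is handed in at about 26 s: the rod is upright in the socket, the mould is shut, the lock pin is fully home, and the gripper is still squeezing across both halves at about 63 N.

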